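Lock out the loose cellar valve

TASK

One of the three wine-transfer valves on the cellar bench has a worn coupling, so that its lever wobbles freely before it bites, while the levers of the other two are sprung solid. Rock the levers gently by their black sleeves to find the loose one, without ever forcing a lever that has gone firm, and swing that loose lever through its play, clockwise first (seen from above), then all the way back anticlockwise, and leave it lying there. Then slip the red collar over the post on top of that valve so that it sits flat on the hub, and leave the bottle, the cup and the wrench as they are.

Things in the scene. Friction and masses are not known exactly. Their poses are not given: they have to be found in the camera images.
- valve_a: one of three identical-looking steel valves, each bolted to the bench by a grey 90 x 90 x 10 mm foot; which one is loose cannot be seen. Origin: centre of the foot's underside; z up, on the lever's vertical turning axis; the lever points along the valve's own -x at rest. Pipe stubs run along its y, to 60 mm either side and 85 mm high. All levers start centred
- valve_b: another valve, same build and frame as valve_a. Whichever levers are sound are stiff springs centred at rest: at the sleeve's middle they give 0.7 mm per newton of sideways push and spring back
- valve_c: another valve, same build and frame as valve_a. Whichever lever is loose swings 14 mm to either side at the sleeve with only 1 to 2 N of drag and stays where it is left; past that it is firm, 0.7 mm per newton. Any valve is damaged if its lever is pushed 10 mm past the point where it goes firm (a sound one is firm from the start), that is by 14 N
- sleeve_a (a point): middle of the black grip sleeve on valve_a's lever, 100 mm out from the turning axis and 108 mm above the bench; the sleeve is 60 mm long along the lever, 16 mm wide, 22 mm tall (97 to 119 mm above the bench), free all round; it moves with the lever
- sleeve_b (a point): the same on valve_b
- sleeve_c (a point): the same on valve_c
- pointer_a (a point): tip of the brass pointer on valve_a's stem, under the hub on the side away from the lever: 40 mm from the turning axis along the valve's own +x when the stem is unstrained, 98 mm above the bench. It turns only as the stem is twisted under load, not with free play; 4 mm of sideways travel (0.1 rad, 14 N at the sleeve) is the damage limit
- pointer_b (a point): the same on valve_b
- pointer_c (a point): the same on valve_c
- hub_a (a point): top face of the round lever hub (52 mm diameter) of valve_a, on the turning axis, 112 mm above the bench; from it rises a round steel post 16 mm in diameter and 36 mm high, over which the collar goes
- hub_b (a point): the same on valve_b
- hub_c (a point): the same on valve_c
- collar: loose red plastic lock-out collar standing on the bench: a plain ring, outer diameter 48 mm, bore 24 mm, 30 mm tall, 55 to 115 g. Origin: centre of its underside, z up along its bore
- bottle: bystander: a full green wine bottle, 74 mm diameter, 290 mm tall; origin at the centre of its underside
- jar: bystander: a white ceramic cup, 68 mm diameter, 85 mm tall; origin at the centre of its underside
- wrench: bystander: a steel wrench lying flat on the bench; origin at its middle
Things that resemble listed ones, but are neither listed nor needed, are in the scene too. What is shaped like the valve_b but blue, green or orange is not meant.

How it is judged:
On the way, in this order (a step that is already met when the one before it is completed fails the run):
1. the loose lever has been swung clockwise (seen from above), its sleeve at least 11 mm off centre ((y of sleeve_a in the frame of valve_a above 0.011 m or y of sleeve_b in the frame of valve_b above 0.011 m or y of sleeve_c in the frame of valve_c above 0.011 m)), for 0.05 s.
2. then it has been swung back anticlockwise, its sleeve at least 11 mm off centre on the other side ((y of sleeve_a in the frame of valve_a below -0.011 m or y of sleeve_b in the frame of valve_b below -0.011 m or y of sleeve_c in the frame of valve_c below -0.011 m)), for 0.05 s.
At the end, for the whole second after the job is handed in: the collar rests around the loose valve's post, its underside within 4 mm of the hub's top, within 8 mm of centre and 0.1 rad of upright; that valve's lever lies on the anticlockwise side of its play, its sleeve over 9 mm off centre (a sound lever springs back and cannot) (((horizontal distance between collar and hub_a below 0.008 m and z of collar in the frame of hub_a between -0.004 and 0.004 m and angle between collar's own z axis and vertical below 0.1 rad and linear speed of collar below 0.02 m/s and y of sleeve_a in the frame of valve_a below -0.009 m) or (horizontal distance between collar and hub_b below 0.008 m and z of collar in the frame of hub_b between -0.004 and 0.004 m and angle between collar's own z axis and vertical below 0.1 rad and linear speed of collar below 0.02 m/s and y of sleeve_b in the frame of valve_b below -0.009 m) or (horizontal distance between collar and hub_c below 0.008 m and z of collar in the frame of hub_c between -0.004 and 0.004 m and angle between collar's own z axis and vertical below 0.1 rad and linear speed of collar below 0.02 m/s and y of sleeve_c in the frame of valve_c below -0.009 m))); the robot touches nothing.
It fails at once if a valve was forced: a lever pushed 10 mm (about 14 N) past where it goes firm, so that its stem pointer moved more than 4 mm sideways (y of pointer_a in the frame of valve_a above 0.004 m or y of pointer_a in the frame of valve_a below -0.004 m or y of pointer_b in the frame of valve_b above 0.004 m or y of pointer_b in the frame of valve_b below -0.004 m or y of pointer_c in the frame of valve_c above 0.004 m or y of pointer_c in the frame of valve_c below -0.004 m).
It fails at once if the bottle, the cup or the wrench was moved by more than 20 mm (distance of any of bottle, jar, wrench from where it was at the start of the episode above 0.02 m).
It also fails if it takes over 72 s, if anything falls off the work surface, if the arm or the gripper's body presses on something with over 40 N, if the wrist force passes 120 N, or if a joint passes its speed limit or range.

ROBOT

A 7-joint arm with a two-finger parallel gripper is mounted at the origin on the work surface. World frame = base frame: x ahead of the robot, y to its left, z up, the work surface at z = 0. Lengths are in m, angles in rad, forces in N, time in s.
With the tool pointing down it reaches from about 0.4 to 0.75 m from the base axis. Payload 19.5 kg.
Tool frame: the origin (TCP) lies on the centre line of the jaws, within the pads' length; the fingertips stand 22 mm ahead of it and the grasp point (between the pads) lies 3 mm ahead of it; z points along the fingers, y is the line along which they close (so a half turn about z gives the same grasp; the last joint's range is limited). The gripper opens to 85 mm and grips with 20 to 120 N. Pads are 22 mm wide; open, the fingers measure 114 mm over their backs; the gripper's body (76 mm by 85 mm) begins 54 mm behind the grasp point. The pads swing forward as they close: fully open they stand 13 mm farther back than shut.
Start: joints at [1.099, 0.707, -0.028, 1.485, 0.022, 0.951, -0.075], TCP at [0.24, -0.523, 0.253] pointing down, gripper open.
Joint ranges: [-2.71, 2.71], [-0.32, 2.16], [-1.57, 1.52], [0, 2.45], [-1.46, 4.6], [0, 2.02], [-2.83, 2.83]. Speed limits (rad/s): [1.89, 1.89, 2.57, 2.57, 3.01, 3.01, 3.01].

INTERFACE

Orientations are given as a unit quaternion [w, x, y, z].
In Python, from plant import ctrl gives the robot as it stands.
- The arm moves only by the tool servo_tool, never from a script. Its argument "plan" is text: rows parted by semicolons, each of 7 numbers parted by spaces: the shift along the tool's x, y, z in m, then the turn, a rotation vector about the tool's x, y, z in rad, then the finger opening in m, from 0 to 0.0854. In form: dx dy dz ax ay az hand; .... A call has 1 to 12 rows; each row shifts and turns the commanded pose from where the row before left it, along the tool's axes as they then stand; what a row does not reach is not made up. A row lasts 1/12 s, in which the tool goes at most 41.7 mm and 7.16 degrees, less where a joint would pass 70% of its speed; a pose out of reach is approached as far as the arm can. A call is refused whole if a number of a shift passes 0.0417 or a number of a turn 0.125, either way. A call with a gripper value outside its range is refused whole. The fingers move at their own pace and stop on an object; the grip force is fixed at half the most. Time passes only in rows, so rows that do not move let the fingers close. It gives the time, the measured TCP pose, the force, the opening and the grip force at its end, in the units of the state.
- ctrl.state(): the state, without advancing time (a new reading comes with each control period).
- ctrl.snapshot(name): name is "scene" or "top" or "wrist"; returns a dict with "color" (400x640x3 uint8, red, green, blue), "depth" (400x640 float32, m along the optical axis (not along the pixel's ray), 0 where there is no reading), "camera_matrix" (3x3 intrinsics, pixels), "R" (3x3) and "t" (3): a world point X has camera coordinates R X + t. Camera axes: x right, y down, z forward; pixel columns grow to the right and rows downward; lengths in m; the calibration is good to about 2 mm. A picture is of the moment at which its call begins.
- ctrl.hand_in(): hands the job in; it is judged then, once.
The state is a dict: "time_s": time; "joint_pos": joint angles; "qd": joint speeds; "joint_efforts": joint torques, N m; "position": TCP position; "eef_rot": TCP orientation; "contact_force": force on the tool from outside, world axes, zero at the start; "moment": the same for the moment, N m; "grip_width": finger opening in m; "finger_force": force on a finger pad.
Only numpy, scipy, OpenCV 4.12 (cv2) and the standard library are available. Lean on these libraries where they do the work, as an engineer would, in place of code of your own. Each camera call takes 0.05 s, during which the arm holds its last target. There are 200 camera calls.

## Working session

There is one attempt and no reset: what is moved stays moved. The work goes in short steps, Python scripts to look and compute and a tool call to move; the robot and the scene stay as the last step left them, time stands still between calls to the robot, and variables do not carry over. Pictures are saved under pics/ and viewed, at most 10 in all, crops included, and the job is handed in when it is done.

Besides the shell and the picture viewer there is one more tool, called as name(argument=value, ...) on one line, values as JSON. servo_tool: Moves the arm, as the interface text tells. Its arguments: {"type":"object","properties":{"plan":{"type":"string"}},"required":["plan"]}

```bash
mkdir -p pics
cat > h.py <<'E'
import numpy as np,cv2
from plant import ctrl
def snap(n,f=None):
    s=ctrl.snapshot(n)
    if f: cv2.imwrite('pics/'+f,s['color'][:,:,::-1])
    return s
def ray(s,u,v,z):
    K=s['camera_matrix'];R=s['R'];t=s['t'];c=-R.T@t
    d=R.T@np.linalg.solve(K,[u,v,1]);return c+d*(z-c[2])/d[2]
def pts(s):
    K=s['camera_matrix'];d=s['depth'];v,u=np.mgrid[:400,:640]
    p=np.stack([(u-K[0,2])/K[0,0]*d,(v-K[1,2])/K[1,1]*d,d],-1)
    return (p-s['t'])@s['R']
E
python3 - <<'E'
from h import *
a=snap('top','top.png');b=snap('scene','scene.png')
for s in(a,b):print(-s['R'].T@s['t'],s['R'].round(2).tolist(),s['camera_matrix'][0,0])
st=ctrl.state();print({k:np.round(v,3) for k,v in st.items()})
np.savez('t0.npz',**a)
E
```

```text
[0.36035396 0.02332586 1.48442207] [[-0.02, -1.0, -0.0], [-0.99, 0.02, -0.16], [0.16, -0.0, -0.99]] 457.48958418151165
[ 1.04577116 -0.28777529  0.89240588] [[0.58, 0.81, -0.0], [0.67, -0.48, -0.57], [-0.47, 0.33, -0.82]] 373.7827071994191
{'time_s': np.float64(0.1), 'joint_pos': array([ 1.099,  0.707, -0.028,  1.485,  0.022,  0.951, -0.075]), 'qd': array([ 0.   , -0.001, -0.001, -0.001,  0.   ,  0.001, -0.   ]), 'joint_efforts': array([ 5.0000e-03, -8.8429e+01,  1.2380e+00, -2.3646e+01,  1.7000e-02,
        5.0000e-03, -0.0000e+00]), 'position': array([ 0.24 , -0.523,  0.253]), 'eef_rot': array([-0.   ,  0.977,  0.213, -0.   ]), 'contact_force': array([-0.964,  0.772,  0.264]), 'moment': array([-0.072, -0.007,  0.003]), 'finger_force': np.float64(0.0), 'grip_width': np.float64(0.085)}
```

View pics/top.png

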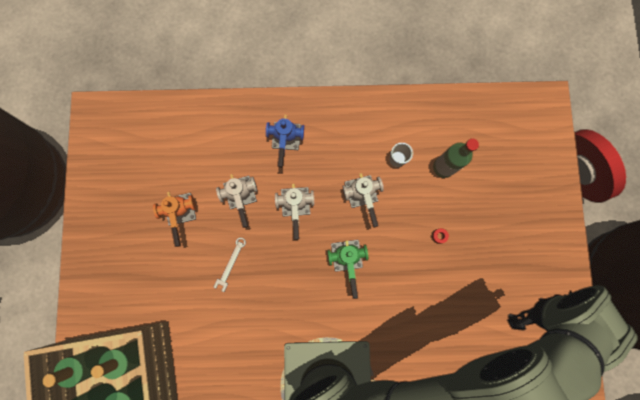

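View pics/scene.png

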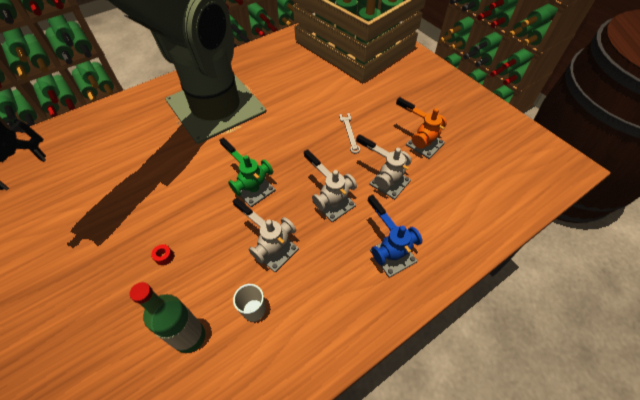

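The top view shows three steel valves with hubs at about (235,187), (295,200) and (363,188). The blue (285,132), green (348,255) and orange (175,207) valves are decoys. The collar is at (440,236), the cup at (400,155), the bottle at (455,160) and the wrench at (231,264).

Run:
```python
from h import *
a=dict(np.load('t0.npz'));P=pts(a);c=a['color'].astype(int)
v,u=np.mgrid[:400,:640]
for n,(x0,x1,y0,y1) in dict(L=(217,262,172,232),M=(273,318,182,242),R=(340,388,172,230)).items():
    m=(u>x0)&(u<x1)&(v>y0)&(v<y1)
    dark=m&(c.max(-1)<55)&(P[...,2]>.09)&(P[...,2]<.135)
    post=m&(P[...,2]>.135)
    hub=m&(P[...,2]>.105)&(P[...,2]<.12)&(c.max(-1)>90)
    sp=np.median(P[dark],0); pu=u[post].mean(),v[post].mean()
    pc=ray(a,u[dark].mean(),v[dark].mean(),.117); pp=ray(a,*pu,.148)
    q=pp[:2]-pc[:2]
    print(n,dark.sum(),post.sum(),'sleeve',pc.round(3),P[dark][:,2].mean().round(3),'post',pu,pp.round(3),P[post][:,2].mean().round(3),'dist',np.hypot(*q).round(3),'yaw +x',np.degrees(np.arctan2(q[1],q[0])).round(1))
    (cx,cy),(w,h),an=cv2.minAreaRect(np.argwhere(dark)[:,::-1].astype(np.float32));print((cx,cy),(w,h),an)
red=(c[...,0]>150)&(c[...,1]<60)&(c[...,2]<60)&(u>420)&(u<460)&(v>220)&(v<250)
cn,r=cv2.minEnclosingCircle(np.argwhere(red)[:,::-1].astype(np.float32))
print('collar',cn,r,ray(a,*cn,.03),P[red].mean(0),ray(a,u[red].mean(),v[red].mean(),.025))
# others
for n,uv in dict(cup=(400,155),bottle=(472,146),wr=(231,264)).items(): print(n,P[uv[1],uv[0]])
im=a['color'][110:310,140:480,::-1];cv2.imwrite('pics/crop.png',cv2.resize(im,None,fx=2.35,fy=2.35,interpolation=2))
```

```text
L 0 40 sleeve [nan nan nan] nan post (np.float64(232.35), np.float64(191.625)) [0.589 0.268 0.148] 0.581 dist nan yaw +x nan
(0.0, 0.0) (0.0, 0.0) 0.0
M 0 35 sleeve [nan nan nan] nan post (np.float64(293.14285714285717), np.float64(200.68571428571428)) [0.557 0.089 0.148] 0.606 dist nan yaw +x nan
(0.0, 0.0) (0.0, 0.0) 0.0
R 0 35 sleeve [nan nan nan] nan post (np.float64(365.0857142857143), np.float64(190.68571428571428)) [ 0.582 -0.125  0.148] 0.567 dist nan yaw +x nan
(0.0, 0.0) (0.0, 0.0) 0.0
collar (438.6318664550781, 235.90660095214844) 6.104609489440918 [ 0.4509856  -0.36508147  0.03      ] [ 0.4500888  -0.36960302  0.03080134] [ 0.45043396 -0.37117548  0.025     ]
cup [ 0.72370367 -0.26146956  0.00385967]
bottle [ 0.67361206 -0.4011773   0.29049749]
wr [0.37867852 0.29740964 0.00611184]
  return _methods._mean(a, axis=axis, dtype=dtype,
  ret = um.true_divide(
<stdin>:10: RuntimeWarning: Mean of empty slice.
  ret = ret.dtype.type(ret / rcount)
<stdin>:12: RuntimeWarning: Mean of empty slice.
```

View pics/crop.png

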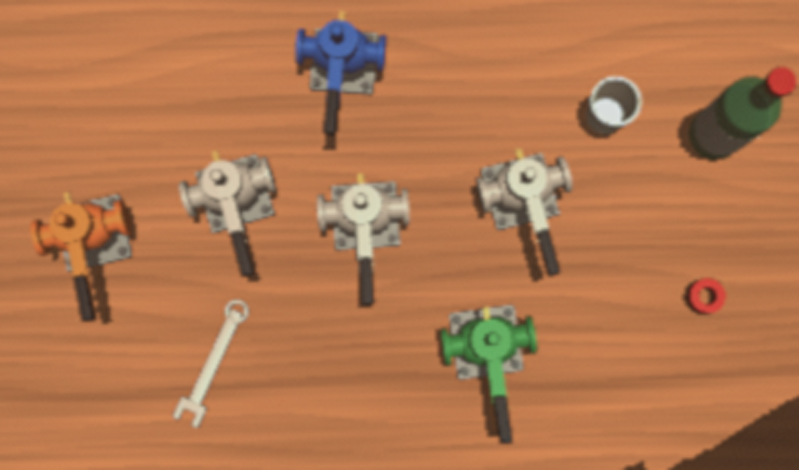

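The crop confirms that the three cream/steel valves have hubs at crop (220,178), (361,203) and (527,175). Their sleeves are at crop (243,256), (366,281) and (547,252). The red ring at (706,296) is the collar.

Run:
```python
from h import *
a=dict(np.load('t0.npz'));P=pts(a);c=a['color'].astype(int)
v,u=np.mgrid[:400,:640]; ok=a['depth']>0
for n,(hu,hv,su,sv) in dict(L=(220,178,243,256),M=(361,203,366,281),R=(527,175,547,252)).items():
    hu,hv,su,sv=[x/2.35+o for x,o in zip((hu,hv,su,sv),(140,110)*2)]
    near=ok&(np.hypot(u-su,v-sv)<13)
    print(n,[ (c[y,x].tolist(),P[y,x,2].round(3)) for y,x in [(int(sv),int(su))]])
    dark=near&(c.max(-1)<75)&(P[...,2]>.1)&(P[...,2]<.13)
    hub=ok&(np.hypot(u-hu,v-hv)<13)&(P[...,2]>.107)&(P[...,2]<.118)&(c.min(-1)>120)
    post=ok&(np.hypot(u-hu,v-hv)<9)&(P[...,2]>.14)&(P[...,2]<.155)
    pc=ray(a,u[dark].mean(),v[dark].mean(),.117) if dark.any() else np.zeros(3)
    pp=ray(a,u[post].mean(),v[post].mean(),.148) if post.any() else np.zeros(3)
    q=pp[:2]-pc[:2]
    print(dark.sum(),post.sum(),'sleeve',pc.round(3),'post',pp.round(3),'dist',np.hypot(*q).round(3),'yaw',np.degrees(np.arctan2(q[1],q[0])).round(1), 'hubpix ray',ray(a,hu,hv,.112).round(3),'slv',ray(a,su,sv,.119).round(3))
```

```text
L [([75, 64, 57], np.float64(0.126))]
67 23 sleeve [0.515 0.241 0.117] post [0.611 0.271 0.148] dist 0.101 yaw 17.5 hubpix ray [0.613 0.271 0.112] slv [0.51  0.24  0.119]
M [([75, 66, 60], np.float64(0.125))]
34 21 sleeve [0.474 0.087 0.117] post [0.576 0.09  0.148] dist 0.101 yaw 1.4 hubpix ray [0.576 0.089 0.112] slv [0.474 0.084 0.119]
R [([72, 64, 57], np.float64(0.123))]
30 23 sleeve [ 0.508 -0.148  0.117] post [ 0.605 -0.125  0.148] dist 0.1 yaw 13.1 hubpix ray [ 0.608 -0.127  0.112] slv [ 0.506 -0.148  0.119]
```

servo_tool(plan="0 0 0 0 0 0.1 0.045; 0 0 0 0 0 0.1 0.045; 0.0247 -0.0217 0 0 0 0 0.045; 0.0247 -0.0217 0 0 0 0 0.045; 0.0247 -0.0217 0 0 0 0 0.045; 0.0247 -0.0217 0 0 0 0 0.045; 0.0247 -0.0217 0 0 0 0 0.045; 0.0247 -0.0217 0 0 0 0 0.045; 0.0247 -0.0217 0 0 0 0 0.045; 0.0247 -0.0217 0 0 0 0 0.045; 0.0247 -0.0217 0 0 0 0 0.045; 0.0247 -0.0217 0 0 0 0 0.045")

```text
time_s: 1.1
position: [0.4313, -0.2536, 0.2532]
eef_rot: [-0.0, 0.993, 0.115, -0.0]
contact_force: [-0.2, 0.5, -0.3]
grip_width: 0.0448
finger_force: 0.0
```

servo_tool(plan="0.0247 -0.0217 0 0 0 0 0.045; 0.0247 -0.0217 0 0 0 0 0.045; 0.0247 -0.0217 0 0 0 0 0.045; 0.0247 -0.0217 0 0 0 0 0.045; 0 0 0 0 0 0 0.045; 0 0 0 0 0 0 0.045")

```text
time_s: 1.6
position: [0.5076, -0.1466, 0.2529]
eef_rot: [-0.0, 0.993, 0.116, -0.0]
contact_force: [-0.4, -0.6, 0.1]
grip_width: 0.0454
finger_force: 0.0
```

```bash
cat >> h.py <<'E'
from scipy.spatial.transform import Rotation as Ro
def pose():
    s=ctrl.state();q=np.array(s['eef_rot']);R=Ro.from_quat(q[[1,2,3,0]]).as_matrix();return np.array(s['position']),R
def tgt(x,y,z,yaw):
    p,R=pose();cur=np.degrees(np.arctan2(R[1,0],R[0,0]));d=(yaw-cur+180)%360-180
    Rt=Ro.from_rotvec([0,0,np.radians(d)]).as_matrix()@R
    print('pos',p.round(4),'yaw',cur.round(2),'az',np.radians(-d).round(3),'shift after turn',(Rt.T@(np.array([x,y,z])-p)).round(4),'tilt',R[:,2].round(3))
E
python3 - <<'E'
from h import *
s=snap('wrist','w1.png');tgt(.508,-.148,.112,13.1);print(ctrl.state()['contact_force'],ctrl.state()['grip_width'],-s['R'].T@s['t'])
for pt in([.508,-.148,.119],[.605,-.125,.148]):
    q=s['camera_matrix']@(s['R']@np.array(pt)+s['t']);print(q[:2]/q[2])
E
```

```text
pos [ 0.507  -0.1479  0.253 ] yaw 13.21 az 0.002 shift after turn [0.0011 0.0003 0.141 ] tilt [-0.001 -0.    -1.   ]
[-0.20115176 -0.60116199 -0.3736679 ] 0.04506948545709169 [ 0.58048267 -0.12972905  0.37407827]
[322.929918   199.08053271]
[323.25242362  53.29177642]
```

View pics/w1.png

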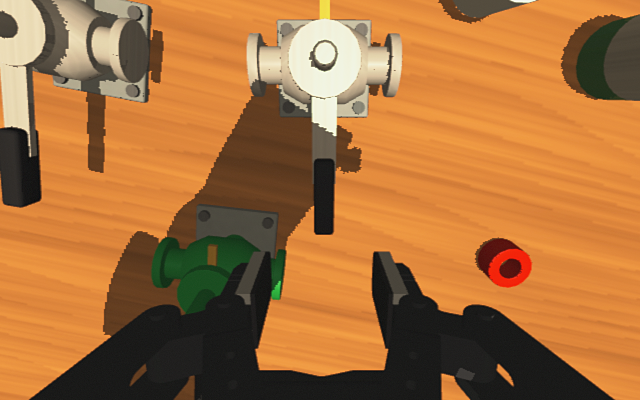

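The wrist view shows the steel valve R with its post at (324,55) and its sleeve at (323,197), exactly where predicted. The green decoy's flange is at the lower left, at (275,270). I'll check the clearance before going down.

Run:
```python
from h import *
a=dict(np.load('t0.npz'));P=pts(a);c=a['color'].astype(int);ok=a['depth']>0
g=ok&(c[...,1]>c[...,0]+30)&(c[...,1]>c[...,2]+30)&(P[...,0]<.56)&(P[...,0]>.3)&(abs(P[...,1]+.08)<.12)
Q=P[g];print(len(Q),Q.min(0),Q.max(0))
m=ok&(P[...,0]>.48)&(P[...,0]<.54)&(P[...,1]>-.225)&(P[...,1]<-.07)&(P[...,2]>.04)
Q=P[m];print(Q.min(0),Q.max(0))
```

```text
611 [ 0.32820506 -0.13022479  0.00817843] [ 0.42680043 -0.01129888  0.15478266]
[ 0.48000101 -0.15994925  0.10028404] [ 0.53841366 -0.13190381  0.12494845]
```

servo_tool(plan="0 0 0.0235 0 0 0 0.045; 0 0 0.0235 0 0 0 0.045; 0 0 0.0235 0 0 0 0.045; 0 0 0.0235 0 0 0 0.045; 0 0 0.0235 0 0 0 0.045; 0 0 0.0235 0 0 0 0.045; 0 0 0 0 0 0 0.045; 0 0 0 0 0 0 0.045; 0 -0.003 0 0 0 0 0.045; 0 -0.003 0 0 0 0 0.045; 0 -0.003 0 0 0 0 0.045; 0 0 0 0 0 0 0.045")

```text
time_s: 2.65
position: [0.5053, -0.1386, 0.1131]
eef_rot: [-0.0, 0.993, 0.115, 0.001]
contact_force: [-0.4, -0.0, -0.2]
grip_width: 0.0451
finger_force: 0.0
```

servo_tool(plan="0 -0.002 0 0 0 0 0.045; 0 -0.002 0 0 0 0 0.045; 0 -0.002 0 0 0 0 0.045; 0 -0.002 0 0 0 0 0.045; 0 0 0 0 0 0 0.045; 0 0 0 0 0 0 0.045; 0 0 0 0 0 0 0.045")

```text
time_s: 3.23
position: [0.5033, -0.1321, 0.1124]
eef_rot: [0.0, 0.993, 0.114, 0.0]
contact_force: [0.8, -4.6, 2.0]
grip_width: 0.0449
finger_force: 2.4
```

servo_tool(plan="0 -0.002 0 0 0 0 0.045; 0 0 0 0 0 0 0.045; 0 0 0 0 0 0 0.045; 0 0 0 0 0 0 0.045")

```text
time_s: 3.57
position: [0.5029, -0.1304, 0.1124]
eef_rot: [0.001, 0.993, 0.114, 0.0]
contact_force: [0.3, -7.0, 0.8]
grip_width: 0.0448
finger_force: 3.7
```

R is sprung, with force rising about 1.3 N/mm, so it is sound. Next is M.

servo_tool(plan="0 0.01 0 0 0 0 0.045; 0 0.009 0 0 0 0 0.045; 0 0 -0.03 0 0 0 0.045; 0 0 -0.03 0 0 0 0.045; 0 0 -0.03 0 0 0 0.045; 0 0 0 0 0 0.103 0.045; 0 0 0 0 0 0.103 0.045; -0.0035 -0.0295 0 0 0 0 0.045; -0.0035 -0.0295 0 0 0 0 0.045; -0.0035 -0.0295 0 0 0 0 0.045; -0.0035 -0.0295 0 0 0 0 0.045; -0.0035 -0.0295 0 0 0 0 0.045")

```text
time_s: 4.57
position: [0.4859, -0.0002, 0.2023]
eef_rot: [-0.0, 1.0, 0.012, -0.0]
contact_force: [1.0, 1.1, 0.4]
grip_width: 0.045
finger_force: 0.0
```

servo_tool(plan="-0.0035 -0.0295 0 0 0 0 0.045; -0.0035 -0.0295 0 0 0 0 0.045; -0.0035 -0.0295 0 0 0 0 0.045; 0 0 0 0 0 0 0.045; 0 0 0 0 0 0 0.045; 0 0 0 0 0 0 0.045")

```text
time_s: 5.07
position: [0.4738, 0.0863, 0.2023]
eef_rot: [0.0, 1.0, 0.012, -0.0]
contact_force: [-0.4, -0.8, -0.5]
grip_width: 0.0449
finger_force: 0.0
```

Run:
```python
from h import *
s=snap('wrist','w2.png')
tgt(.474,.087,.112,1.4)
for pt in([.474,.087,.119],[.576,.09,.148]):
    q=s['camera_matrix']@(s['R']@np.array(pt)+s['t']);print(q[:2]/q[2])
```

```text
pos [0.4738 0.0859 0.2023] yaw 1.28 az -0.002 shift after turn [ 0.0002 -0.0011  0.0903] tilt [-0. -0. -1.]
[319.83528005 221.70446942]
[317.86228818  34.38795232]
```

View pics/w2.png

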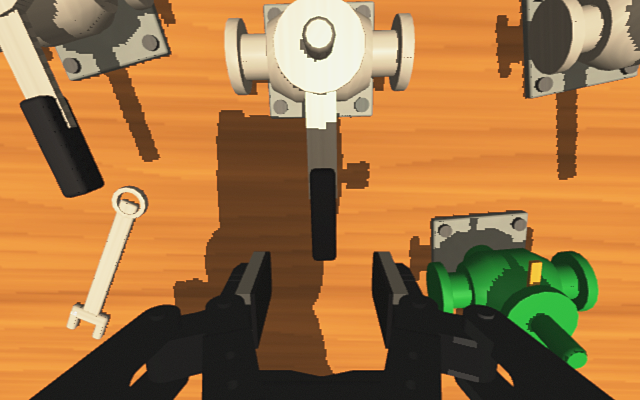

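M's sleeve is at (323,215), about centred between the pads. I'll go down and rock it clockwise.

servo_tool(plan="0 0 0.0225 0 0 0 0.045; 0 0 0.0225 0 0 0 0.045; 0 0 0.0225 0 0 0 0.045; 0 0 0.0225 0 0 0 0.045; 0 0 0 0 0 0 0.045; 0 0 0 0 0 0 0.045; 0 -0.004 0 0 0 0 0.045; 0 -0.004 0 0 0 0 0.045; 0 -0.003 0 0 0 0 0.045; 0 0 0 0 0 0 0.045")

```text
time_s: 5.95
position: [0.4735, 0.0992, 0.113]
eef_rot: [-0.0, 1.0, 0.012, 0.001]
contact_force: [-1.0, 0.0, -0.2]
grip_width: 0.045
finger_force: 0.0
```

servo_tool(plan="0 -0.002 0 0 0 0 0.045; 0 -0.002 0 0 0 0 0.045; 0 -0.002 0 0 0 0 0.045; 0 -0.002 0 0 0 0 0.045; 0 0 0 0 0 0 0.045; 0 0 0 0 0 0 0.045; 0 0 0 0 0 0 0.045")

```text
time_s: 6.53
position: [0.4731, 0.1061, 0.1123]
eef_rot: [-0.0, 1.0, 0.012, -0.0]
contact_force: [-0.3, -0.4, 0.2]
grip_width: 0.0451
finger_force: 0.2
```

servo_tool(plan="0 -0.0015 0 0 0 0 0.045; 0 -0.0015 0 0 0 0 0.045; 0 0 0 0 0 0 0.045; 0 0 0 0 0 0 0.045; 0 0 0 0 0 0 0.045")

```text
time_s: 6.95
position: [0.4729, 0.1092, 0.1123]
eef_rot: [-0.0, 1.0, 0.012, -0.0]
contact_force: [-0.7, -0.7, 0.1]
grip_width: 0.045
finger_force: 0.4
```

Run:
```python
from h import *
print(ctrl.state()['contact_force'],ctrl.state()['finger_force']);tgt(.474,.087,.112,1.4)
s=snap('wrist');c=s['color'].astype(int);P=pts(s)
m=(c.max(-1)<90)&(P[...,2]>.105)&(P[...,2]<.13)&(s['depth']>0)&(abs(P[...,0]-.50)<.012);m[250:]=0
print(m.sum(),np.median(P[m],0))
```

```text
[-0.65060277 -0.69146564  0.1174327 ] 0.4253389220684767
pos [0.4729 0.1092 0.1123] yaw 1.37 az -0.001 shift after turn [0.0005 0.0222 0.0003] tilt [-0.  0. -1.]
2225 [0.50074402 0.09783744 0.11780659]
```

M is loose: there is only about 0.7 N of drag while the sleeve travels. I'll keep pushing clockwise until it just goes firm.

servo_tool(plan="0 -0.002 0 0 0 0 0.045; 0 -0.002 0 0 0 0 0.045; 0 0 0 0 0 0 0.045; 0 0 0 0 0 0 0.045; 0 0 0 0 0 0 0.045")

```text
time_s: 7.42
position: [0.4729, 0.1132, 0.1123]
eef_rot: [-0.0, 1.0, 0.012, -0.0]
contact_force: [0.5, -0.6, 0.3]
grip_width: 0.0451
finger_force: 0.5
```

servo_tool(plan="0 -0.002 0 0 0 0 0.045; 0 0 0 0 0 0 0.045; 0 0 0 0 0 0 0.045; 0 0 0 0 0 0 0.045")

```text
time_s: 7.75
position: [0.4729, 0.115, 0.1123]
eef_rot: [0.0, 1.0, 0.012, 0.0]
contact_force: [0.9, -4.6, -0.8]
grip_width: 0.045
finger_force: 1.7
```

It is firm now, so clockwise is done. Next is anticlockwise, with firmness expected at gripper y of about 0.057.

servo_tool(plan="0 0.01 0 0 0 0 0.045; 0 0.01 0 0 0 0 0.045; 0 0.01 0 0 0 0 0.045; 0 0.006 0 0 0 0 0.045; 0 0.004 0 0 0 0 0.045; 0 0.004 0 0 0 0 0.045; 0 0.004 0 0 0 0 0.045; 0 0.004 0 0 0 0 0.045; 0 0.002 0 0 0 0 0.045; 0 0 0 0 0 0 0.045; 0 0 0 0 0 0 0.045; 0 0 0 0 0 0 0.045")

```text
time_s: 8.75
position: [0.4742, 0.0614, 0.1123]
eef_rot: [-0.0, 1.0, 0.012, 0.0]
contact_force: [-0.4, 0.3, 0.7]
grip_width: 0.0452
finger_force: 0.1
```

servo_tool(plan="0 0.002 0 0 0 0 0.045; 0 0 0 0 0 0 0.045; 0 0 0 0 0 0 0.045; 0 0 0 0 0 0 0.045")

```text
time_s: 9.08
position: [0.4742, 0.0593, 0.1123]
eef_rot: [-0.0, 1.0, 0.012, 0.0]
contact_force: [-0.6, 1.5, 0.3]
grip_width: 0.045
finger_force: 0.5
```

servo_tool(plan="0 0.002 0 0 0 0 0.045; 0 0 0 0 0 0 0.045; 0 0 0 0 0 0 0.045; 0 0 0 0 0 0 0.045")

```text
time_s: 9.42
position: [0.4742, 0.0572, 0.1123]
eef_rot: [-0.0, 1.0, 0.012, 0.0]
contact_force: [0.7, 0.9, -0.5]
grip_width: 0.0451
finger_force: 0.5
```

servo_tool(plan="0 0.0015 0 0 0 0 0.045; 0 0 0 0 0 0 0.045; 0 0 0 0 0 0 0.045; 0 0 0 0 0 0 0.045")

```text
time_s: 9.75
position: [0.4743, 0.0558, 0.1123]
eef_rot: [-0.0, 1.0, 0.012, 0.0]
contact_force: [1.6, 3.8, -0.1]
grip_width: 0.0449
finger_force: 1.4
```

The lever is firm on the anticlockwise side. I'll back off to the middle, lift, and go to the collar.

servo_tool(plan="0 -0.007 0 0 0 0 0.045; 0 -0.0075 0 0 0 0 0.045; 0 0 0 0 0 0 0.045; 0 0 -0.03 0 0 0 0.045; 0 0 -0.03 0 0 0 0.045; 0 0 -0.03 0 0 0 0.05; -0.0029 0.0365 0 0 0 0 0.085; -0.0029 0.0365 0 0 0 0 0.085; -0.0029 0.0365 0 0 0 0 0.085; -0.0029 0.0365 0 0 0 0 0.085; -0.0029 0.0365 0 0 0 0 0.085; -0.0029 0.0365 0 0 0 0 0.085")

```text
time_s: 10.75
position: [0.4612, -0.1508, 0.2023]
eef_rot: [-0.0, 1.0, 0.012, -0.0]
contact_force: [1.2, -0.0, -0.3]
grip_width: 0.0849
finger_force: 0.0
```

servo_tool(plan="-0.0029 0.0365 0 0 0 0 0.085; -0.0029 0.0365 0 0 0 0 0.085; -0.0029 0.0365 0 0 0 0 0.085; -0.0029 0.0365 0 0 0 0 0.085; -0.0029 0.0365 0 0 0 0 0.085; -0.0029 0.0365 0 0 0 0 0.085; 0 0 0 0 0 0 0.085; 0 0 0 0 0 0 0.085; 0 0 0 0 0 0 0.085")

```text
time_s: 11.5
position: [0.4496, -0.3678, 0.202]
eef_rot: [-0.0, 1.0, 0.012, -0.0]
contact_force: [0.4, -0.5, 0.6]
grip_width: 0.0848
finger_force: 0.0
```

Run:
```python
from h import *
t=snap('top');cr=cv2.resize(t['color'][160:260,240:360,::-1],None,fx=5,fy=5,interpolation=2)
s=snap('wrist');c=s['color'].astype(int);P=pts(s)
red=((c[...,0]>130)&(c[...,1]<70)&(c[...,2]<70)&(s['depth']>0)&(P[...,2]<.06)).astype(np.uint8)
top=red.astype(bool)&(P[...,2]>.026)
v,u=np.nonzero(top);(cx,cy),r=cv2.minEnclosingCircle(np.c_[u,v].astype(np.float32))
p=ray(s,cx,cy,.03);print(red.sum(),top.sum(),(cx,cy),r,p,'radius m',r*s['depth'][top].mean()/s['camera_matrix'][0,0], np.hypot(*(P[top][:,:2]-p[:2]).T).max())
tgt(p[0],p[1],.026,1.4)
w=cv2.resize(s['color'][...,::-1],(480,300));cr=cv2.resize(cr,(320,267))
o=np.zeros((300,800,3),np.uint8);o[:,:480]=w;o[:267,480:]=cr;cv2.imwrite('pics/c3.png',o)
```

```text
8 8 (342.5, 199.0) 13.086352348327637 [ 0.43929714 -0.38627085  0.03      ] radius m 0.011481554735017187 0.011519928803421604
pos [ 0.45   -0.3673  0.2023] yaw 1.45 az 0.001 shift after turn [-0.0111  0.0188  0.1763] tilt [-0.     0.001 -1.   ]
```

View pics/c3.png

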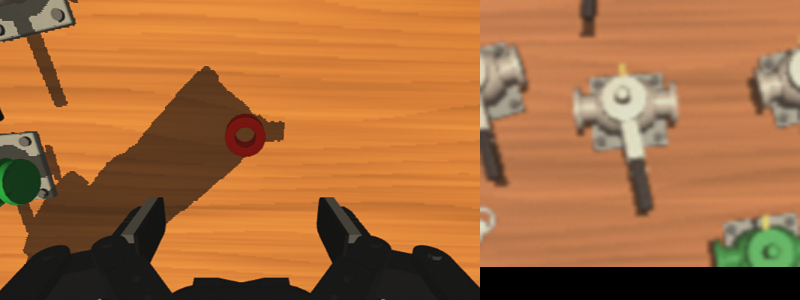

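The wrist view shows the collar at (245,134) of the reduced picture, in the gripper's shadow. The right inset shows the middle valve's lever lying to the right, which is anticlockwise.

Run:
```python
from h import *
s=snap('wrist');c=s['color'].astype(int);P=pts(s)
red=(c[...,0]>2.5*c[...,1])&(c[...,0]>2.5*c[...,2])&(c[...,0]>50)&(s['depth']>0)
top=red&(P[...,2]>.027)
for m,z in((red,.03),(top,.03)):
    v,u=np.nonzero(m);(cx,cy),r=cv2.minEnclosingCircle(np.c_[u,v].astype(np.float32))
    p=ray(s,cx,cy,z);print(m.sum(),(cx,cy),r,p,'radius m',r*s['depth'][m].mean()/s['camera_matrix'][0,0])
print(P[top][:,:2].min(0),P[top][:,:2].max(0))
tgt(p[0],p[1],.026,1.4)
```

```text
2054 (325.9899597167969, 180.09036254882812) 28.549503326416016 [ 0.45605245 -0.37126621  0.03      ] radius m 0.02485920026963467
1701 (326.5760803222656, 182.1521759033203) 27.063356399536133 [ 0.45423696 -0.37182603  0.03      ] radius m 0.023390646604468632
[ 0.4304591  -0.39492946] [ 0.47689532 -0.34874431]
pos [ 0.45   -0.3674  0.2024] yaw 1.45 az 0.001 shift after turn [0.0041 0.0046 0.1764] tilt [ 0.  0. -1.]
```

servo_tool(plan="0.004 0.0045 0.025 0 0 0 0.085; 0 0 0.03 0 0 0 0.085; 0 0 0.03 0 0 0 0.085; 0 0 0.03 0 0 0 0.085; 0 0 0.03 0 0 0 0.085; 0 0 0.02 0 0 0 0.085; 0 0 0.01 0 0 0 0.085; 0 0 0 0 0 0 0.085; 0 0 0 0 0 0 0.085; 0 0 0 0 0 0 0.04; 0 0 0 0 0 0 0.04; 0 0 0 0 0 0 0.04")

```text
time_s: 12.65
position: [0.454, -0.3732, 0.0284]
eef_rot: [0.0, 1.0, 0.012, 0.001]
contact_force: [0.7, 2.7, 2.4]
grip_width: 0.0512
finger_force: 1.9
```

servo_tool(plan="0 0 0 0 0 0 0.04; 0 0 0 0 0 0 0.04; 0 0 0 0 0 0 0.04; 0 0 0 0 0 0 0.04")

```text
time_s: 12.98
position: [0.454, -0.3732, 0.0287]
eef_rot: [0.0, 1.0, 0.012, 0.001]
contact_force: [-2.3, 3.6, 18.3]
grip_width: 0.0468
finger_force: 58.8
```

servo_tool(plan="0 0 -0.01 0 0 0 0.04; 0 0 -0.03 0 0 0 0.04; 0 0 -0.04 0 0 0 0.04; 0 0 -0.04 0 0 0 0.04; 0 0 -0.04 0 0 0 0.04; 0 0 -0.03 0 0 0 0.04; 0 0 0 0 0 0 0.04; 0 0 0 0 0 0 0.04; 0 0 0 0 0 0 0.04")

```text
time_s: 13.73
position: [0.4534, -0.3727, 0.2172]
eef_rot: [-0.0, 1.0, 0.012, -0.0]
contact_force: [-0.4, -0.0, -1.0]
grip_width: 0.0462
finger_force: 61.9
```

Run:
```python
from h import *
s=snap('wrist','w4.png');c=s['color'].astype(int);P=pts(s)
p,R=pose()
red=(c[...,0]>2.5*c[...,1])&(c[...,0]>2.5*c[...,2])&(c[...,0]>50)&(s['depth']>0)
Q=P[red];T=(Q-p)@R
print(red.sum(),'tool',T.min(0),T.max(0),np.median(T,0))
tgt(.576,.089,.22,1.4)
```

```text
11400 tool [-0.02466258 -0.02319739 -0.00409408] [0.0234796  0.02355385 0.02631692] [ 2.50921556e-03  9.45074875e-05 -1.61885180e-03]
pos [ 0.4533 -0.3726  0.2167] yaw 1.37 az -0.001 shift after turn [ 0.1339 -0.4585 -0.003 ] tilt [-0.001  0.001 -1.   ]
```

View pics/w4.png

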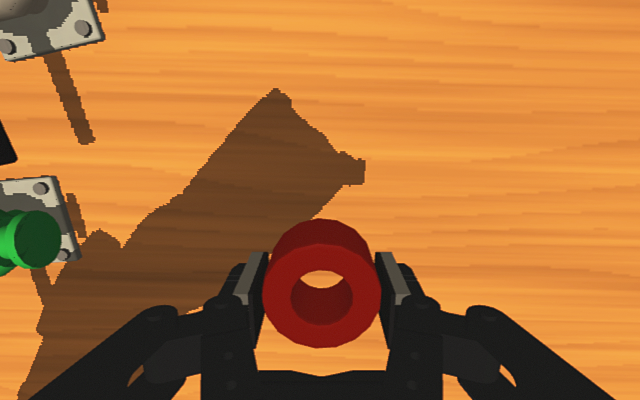

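The collar is held upright and centred at (321,290), with its underside 28 mm ahead of the TCP. I'll carry it to just short of the post, look, then place it.

servo_tool(plan="0.0026 -0.0353 0 0 0 0 0.04; 0.0026 -0.0353 0 0 0 0 0.04; 0.0026 -0.0353 0 0 0 0 0.04; 0.0026 -0.0353 0 0 0 0 0.04; 0.0026 -0.0353 0 0 0 0 0.04; 0.0026 -0.0353 0 0 0 0 0.04; 0.0026 -0.0353 0 0 0 0 0.04; 0.0026 -0.0353 0 0 0 0 0.04; 0.0026 -0.0353 0 0 0 0 0.04; 0.0026 -0.0353 0 0 0 0 0.04; 0.0026 -0.0353 0 0 0 0 0.04; 0.0026 -0.0353 0 0 0 0 0.04")

```text
time_s: 14.78
position: [0.4742, 0.053, 0.2166]
eef_rot: [0.0, 1.0, 0.012, -0.001]
contact_force: [0.6, -0.3, -0.8]
grip_width: 0.0466
finger_force: 61.9
```

servo_tool(plan="0.0026 -0.0353 0 0 0 0 0.04; 0 0 0 0 0 0 0.04; 0 0 0 0 0 0 0.04; 0 0 0 0 0 0 0.04")

```text
time_s: 15.12
position: [0.4762, 0.086, 0.2168]
eef_rot: [0.0, 1.0, 0.012, -0.001]
contact_force: [-0.5, -1.4, -1.0]
grip_width: 0.0464
finger_force: 62.0
```

Run:
```python
from h import *
s=snap('wrist','w5.png');P=pts(s);ok=s['depth']>0
m=ok&(np.hypot(P[...,0]-.576,P[...,1]-.089)<.03)&(abs(P[...,2]-.148)<.006);m[200:]=0
v,u=np.nonzero(m);(cx,cy),r=cv2.minEnclosingCircle(np.c_[u,v].astype(np.float32))
p=ray(s,cx,cy,.148);print(m.sum(),cx,cy,r*s['depth'][m].mean()/s['camera_matrix'][0,0],p,np.median(P[m],0))
h=ok&(np.hypot(P[...,0]-.576,P[...,1]-.089)<.04)&(abs(P[...,2]-.112)<.004);h[200:]=0
print('hub',P[h].min(0),P[h].max(0))
tgt(p[0],p[1],.1405,1.4)
```

```text
824 318.0 44.5 0.008506911876519942 [0.57596927 0.08972325 0.148     ] [0.57598335 0.08965761 0.14819743]
hub [0.53608357 0.06406184 0.108031  ] [0.60186178 0.11521534 0.11577689]
pos [0.4763 0.0855 0.2169] yaw 1.29 az -0.002 shift after turn [ 0.0998 -0.0018  0.0763] tilt [-0.001 -0.001 -1.   ]
```

servo_tool(plan="0.025 -0.002 0 0 0 0 0.04; 0.025 0 0 0 0 0 0.04; 0.025 0 0 0 0 0 0.04; 0.015 0 0 0 0 0 0.04; 0.0103 0 0 0 0 0 0.04; 0 0 0 0 0 0 0.04; 0 0 0 0 0 0 0.04; 0 0 0.015 0 0 0 0.04; 0 0 0.015 0 0 0 0.04; 0 0 0 0 0 0 0.04; 0 0 0 0 0 0 0.04")

```text
time_s: 16.08
position: [0.5762, 0.0905, 0.1874]
eef_rot: [0.0, 1.0, 0.012, -0.001]
contact_force: [-0.5, 0.2, -0.9]
grip_width: 0.0464
finger_force: 62.0
```

servo_tool(plan="0 0 0.005 0 0 0 0.04; 0 0 0.005 0 0 0 0.04; 0 0 0.005 0 0 0 0.04; 0 0 0.005 0 0 0 0.04; 0 0 0 0 0 0 0.04; 0 0 0 0 0 0 0.04")

```text
time_s: 16.58
position: [0.5766, 0.091, 0.1671]
eef_rot: [-0.0, 1.0, 0.012, -0.0]
contact_force: [0.2, 0.0, -1.2]
grip_width: 0.0465
finger_force: 62.0
```

servo_tool(plan="0 0.001 0.005 0 0 0 0.04; 0 0 0.005 0 0 0 0.04; 0 0 0.005 0 0 0 0.04; 0 0 0.005 0 0 0 0.04; 0 0 0.004 0 0 0 0.04; 0 0 0 0 0 0 0.04; 0 0 0 0 0 0 0.04")

```text
time_s: 17.17
position: [0.5767, 0.09, 0.1431]
eef_rot: [-0.0, 1.0, 0.012, -0.0]
contact_force: [0.2, -0.0, -1.1]
grip_width: 0.0466
finger_force: 62.0
```

servo_tool(plan="0 0 0.0015 0 0 0 0.04; 0 0 0 0 0 0 0.04; 0 0 0 0 0 0 0.04")

```text
time_s: 17.42
position: [0.5768, 0.09, 0.1419]
eef_rot: [-0.0, 1.0, 0.012, 0.0]
contact_force: [-0.1, 0.6, -0.6]
grip_width: 0.0464
finger_force: 62.0
```

servo_tool(plan="0 0 0.001 0 0 0 0.04; 0 0 0 0 0 0 0.04; 0 0 0 0 0 0 0.04")

```text
time_s: 17.67
position: [0.5768, 0.09, 0.1409]
eef_rot: [-0.0, 1.0, 0.012, 0.0]
contact_force: [0.8, -0.6, -0.7]
grip_width: 0.0465
finger_force: 62.1
```

servo_tool(plan="0 0 0 0 0 0 0.055; 0 0 0 0 0 0 0.065; 0 0 0 0 0 0 0.07; 0 0 0 0 0 0 0.07; 0 0 -0.02 0 0 0 0.07; 0 0 -0.03 0 0 0 0.07; 0 0 -0.03 0 0 0 0.07; 0 0 -0.03 0 0 0 0.07; -0.03 0 0 0 0 0 0.07; -0.03 0 0 0 0 0 0.07; -0.03 0 0 0 0 0 0.07; 0 0 0 0 0 0 0.07")

```text
time_s: 18.67
position: [0.4822, 0.0877, 0.2512]
eef_rot: [-0.0, 1.0, 0.012, -0.002]
contact_force: [-0.7, -0.3, 0.2]
grip_width: 0.0701
finger_force: 0.0
```

Run:
```python
from h import *
s=snap('wrist','w6.png');P=pts(s);c=s['color'].astype(int)
red=(c[...,0]>2.5*c[...,1])&(c[...,0]>2.5*c[...,2])&(c[...,0]>50)&(s['depth']>0)&(np.hypot(P[...,0]-.576,P[...,1]-.09)<.06)
t=red&(P[...,2]>.137);print(t.sum(),P[t].min(0),P[t].max(0),np.median(P[t],0))
A=np.c_[P[t][:,:2],np.ones(t.sum())];print('tilt',np.linalg.lstsq(A,P[t][:,2],rcond=None)[0])
d=(c.max(-1)<90)&(s['depth']>0)&(P[...,2]>.11)&(P[...,2]<.125)&(np.hypot(P[...,0]-.48,P[...,1]-.08)<.05)
x,y=P[d][:,0],P[d][:,1]
for lo in np.arange(.45,.52,.01):
    k=(x>lo)&(x<lo+.01)
    if k.sum()>20: print(lo.round(2),k.sum(),np.median(y[k]).round(4))
st=ctrl.state();print(st['contact_force'],st['position'])
```

```text
3613 [0.55281996 0.06688649 0.13710027] [0.59899978 0.11361051 0.14580368] [0.57753758 0.09014104 0.14250723]
tilt [1.04877096e-04 2.52512794e-04 1.42378734e-01]
0.45 216 0.0672
0.46 235 0.0688
0.47 247 0.0707
0.48 263 0.0728
0.49 278 0.0746
0.5 263 0.0751
[ 1.32784519 -0.28674791 -0.24304969] [0.48505224 0.08799977 0.25142671]
```

View pics/w6.png

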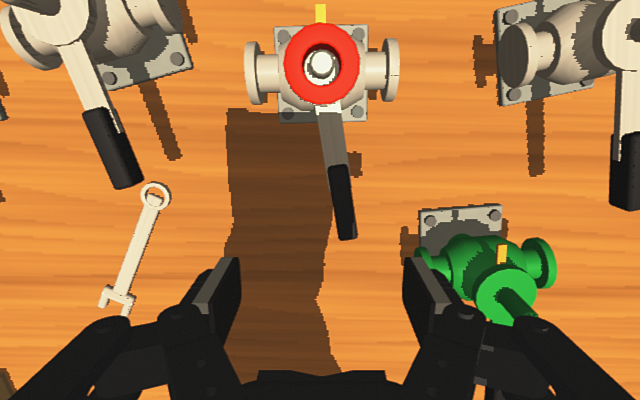

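The collar sits around the post at (321,63), with its top at 142 mm, flat and centred. The lever lies about 14 mm anticlockwise, with its sleeve at (342,200). Handing in.

```bash
python3 -c "
from plant import ctrl
print(ctrl.hand_in())"
```

```text
the job is handed in; nothing more can be done
None
```

The middle steel valve was the loose one. I swung its lever clockwise, then all the way back anticlockwise and left it there, set the red collar flat on its hub, and handed the job in at about 19 s (no verdict came back).

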